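Take the slide rack off the warmer by its handle

ROBOT

A 7-joint arm with a two-finger parallel gripper is mounted at the origin on the work surface. World frame = base frame: x ahead of the robot, y to its left, z up, the work surface at z = 0. Lengths are in mm, angles in degrees, forces in N, time in s.
With the tool pointing down it reaches from about 400 to 900 mm from the base axis. Payload 5.5 kg.
Tool frame: the origin (TCP) lies at the very end of the fingers, on their centre line; the grasp point (between the pads) lies 19 mm behind it; z points along the fingers, y is the line along which they close (so a half turn about z gives the same grasp; the last joint's range is limited). The gripper opens to 92 mm and grips with 3 to 60 N. Pads are 19 mm wide; open, the fingers measure 130 mm over their backs; the gripper's body (75 mm by 190 mm) begins 47 mm behind the grasp point.
Start: joints at [81.543, 28.699, -24.465, 88.831, 12.651, 65.22, -12.049], TCP at [259.606, -595.907, 202.529] pointing down, gripper open.
Joint ranges: [-164.97, 164.97], [-17.58, 116.51], [-87.97, 89.64], [11.32, 138.91], [-80.73, 260.73], [10.89, 115.49], [-147.41, 147.41]. Speed limits (degrees/s): [147.25, 147.25, 180, 180, 180, 180, 180].

INTERFACE

Orientations are given as [roll, pitch, yaw] about the fixed x, y, z axes, in that order (R = Rz(yaw) Ry(pitch) Rx(roll)).
In Python, from bench import ctrl gives the robot as it stands.
- The arm moves only by the shell command python3 -m handwheel 'ROWS' [OPENING] [FORCE]. ROWS is JSON, a list of rows, each an object of numbers: "x", "y", "z": the shift along the tool's x, y, z in m; "ax", "ay", "az": the turn, a rotation vector about the tool's x, y, z in degrees. A call has 1 to 20 rows; each row shifts and turns the commanded pose from where the row before left it, along the tool's axes as they then stand; what a row does not reach is not made up. A row lasts 1/8 s, in which the tool goes at most 62.5 mm and 10.7 degrees, less where a joint would pass 70% of its speed; a pose out of reach is approached as far as the arm can. A call with a gripper value outside its range is refused whole. OPENING is the finger opening in m, from 0 to 0.0918, set as the call begins (- or left out, the last holds). The fingers move at their own pace and stop on an object; FORCE is the grip in N (left out, the last holds). Time passes only in rows, so rows that do not move let the fingers close. It gives the time, the measured TCP pose, the force, the opening and the grip force at its end, in the units of the state.
- ctrl.observe(): the state, without advancing time (a new reading comes with each control period).
- ctrl.camera(name): name is "side" or "top" or "wrist"; returns the picture (420x560x3 uint8, red, green, blue); there is no depth.
- ctrl.camera_model(name): a dict with "camera_matrix" (3x3 intrinsics, pixels), "distortion" ([k1, k2, p1, p2, k3] as OpenCV has them; the pictures are not rectified), "rvec" (rotation vector, rad) and "tvec" (3), from world to camera coordinates, as OpenCV has them. Camera axes: x right, y down, z forward; pixel columns grow to the right and rows downward; lengths in mm; the calibration is good to about 2 mm. A picture is of the moment at which its call begins: read the wrist's pose just before it. camera_model takes no time and is no camera call; for the wrist camera it gives the pose at the moment of the call.
- ctrl.sign_off(): hands the job in; it is judged then, once.
The state is a dict: "clock": time; "joint_pos": joint angles; "qd": joint speeds; "joint_efforts": joint torques, N m; "position": TCP position; "ee_rot": TCP orientation; "ft_force": force on the tool from outside, world axes, zero at the start; "wrist_torque": the same for the moment, N m; "width": opening from 0.0 (shut) to 1.0 (fully open); "gripper_force": force on a finger pad.
Only numpy, scipy, OpenCV 4.12 (cv2) and the standard library are available. Lean on these libraries where they do the work, as an engineer would, in place of code of your own. Each camera call takes 0.05 s, during which the arm holds its last target. There are 200 camera calls.

TASK

The slides in the steel rack on the slide warmer are dry. Swing the rack's wire handle up until it stands upright, then lift the rack off the warmer by that handle and set it down gently, flat on the floor of the white tray beside, before letting go. Keep the rack upright, do not touch the glass slides and leave the other things where they are.

Things in the scene. Friction and masses are not known exactly. Their poses are not given: they have to be found in the camera images.
- rack: steel microscope slide rack, loose on the warmer, 0.35 to 0.65 kg in all. 84 mm along its x, 111 mm along its y; end plates 40 mm high at y = +-54 mm, each with a pivot ear at x = 0 up to 60 mm. Origin: centre of its underside, z up. The wire handle's hinge line is parallel to y, 50 mm above the origin; its legs run outside the end plates. Its x is within 1 rad of the robot's x.
- handle (a joint): the rack's swinging U-shaped wire handle (rad), crossbar 70 mm from the hinge line. 0 = upright (crossbar 120 mm above the rack's underside); positive leans to the rack's -x: crossbar 70 sin(value) mm to -x, 50 + 70 cos(value) mm above the underside. Range +-1.2, starts at 0.5 to 0.9. Stiff hinge: stays where left; about 0.5 N along its arc at the crossbar swings it.
- grip: black plastic tube on the handle's crossbar, 10 mm diameter, 70 mm long, along the rack's y. Origin: its middle, on the crossbar's axis. The place to hold the rack by.
- slides: the 18 glass slides standing on edge in the rack, fixed in it; together 76 mm along the rack's x by 93 mm along its y, tops 33 mm above the rack's underside. Origin and axes as rack.
- warmer: slide warmer, fixed: white box 210 mm along its x, 300 mm along its y, with a flat dark top plate 70 mm above the bench, on which the rack and a petri dish stand. Origin: centre of its underside, on the bench.
- petri: closed clear petri dish, 60 mm diameter, 15 mm high, loose on the warmer beside the rack. Origin: centre of its underside.
- tray_floor (a point): centre of the floor of the white enamel tray, 4 mm above the bench. The tray is fixed and empty, 200 mm along its x, 260 mm along its y outside, flat inside, walls 4 mm thick and 20 mm high above the bench (rolled rim to 23 mm). Axes are the tray's.
- dropper_a: amber dropper bottle with rubber bulb, 36 mm diameter, 96 mm high, loose on the bench beyond the warmer. Origin: centre of its underside.
- dropper_b: a second such bottle, beyond the tray.
- slide_box: closed wooden slide box, 85 x 165 mm, 30 mm high, loose on the bench towards the robot. Origin: centre of its underside.
- lens: hand lens lying flat on the bench towards the robot, ring 82 mm across, 10 mm thick, 95 mm handle. Origin: centre of the ring, on the bench.
- mug: white mug, 76 mm diameter, 85 mm high, on the bench to the left. Origin: centre of its underside.
- brush_jar: glass jar with sticks in it, 66 mm diameter, 140 mm high over all, on the bench to the right. Origin: centre of its underside.
Things that resemble listed ones, but are neither listed nor needed, are in the scene too. What is shaped like the rack but blue, pink or yellow is not meant.

How it is judged (in metres and radians):
On the way, in this order (a step that is already met when the one before it is completed fails the run):
1. the handle stands upright (within 0.25 rad) while the rack still stands on the warmer (value of joint handle between -0.25 and 0.25 rad and z of rack in the frame of warmer between 0.066 and 0.075 m), for 0.2 s.
2. the rack is lifted at least 15 mm clear of the warmer, held in the fingers by the grip of its handle (z of rack in the frame of warmer above 0.085 m and contact force between the fingers and grip above 1 N), for 0.2 s.
3. the rack stands flat on the tray's floor, still held by its grip (set down, not dropped) (z of rack in the frame of tray_floor between -0.004 and 0.004 m and angle between rack's own z axis and vertical below 0.07 rad and horizontal distance between rack and tray_floor below 0.1 m and contact force between the fingers and grip above 1 N), for 0.1 s.
At the end, for the whole second after the job is handed in: The rack stands flat on the tray's floor, released and at rest: underside within 4 mm of the floor, tilt under 0.07 rad, centre within 100 mm of the tray's centre. Every other loose thing is within 30 mm of where it began. The handle may end at any angle (z of rack in the frame of tray_floor between -0.004 and 0.004 m and angle between rack's own z axis and vertical below 0.07 rad and horizontal distance between rack and tray_floor below 0.1 m and linear speed of rack below 0.01 m/s and contact force between the fingers and rack below 0.1 N and distance of each of petri, dropper_a, dropper_b, slide_box, lens, mug, brush_jar from where it was at the start of the episode below 0.03 m); the robot touches nothing.
It fails at once if the fingers touch the glass slides (contact force between the fingers and slides above 0.5 N).
It fails at once if the rack is tipped more than 0.5 rad (angle between rack's own z axis and vertical above 0.5 rad).
It fails at once if another thing is shoved or knocked over (moved more than 30 mm) (distance of any of petri, dropper_a, dropper_b, slide_box, lens, mug, brush_jar from where it was at the start of the episode above 0.03 m).
It also fails if it takes over 48 s, if anything falls off the work surface, if the arm or the gripper's body presses on something with over 40 N, if the wrist force passes 120 N, or if a joint passes its speed limit or range.

## Working session

There is one attempt and no reset: what is moved stays moved. The work goes in short steps, Python scripts to look and compute and a shell command to move; the robot and the scene stay as the last step left them, time stands still between calls to the robot, and variables do not carry over. Pictures are saved under pics/ and viewed, at most 10 in all, crops included, and the job is handed in when it is done.

```bash
mkdir -p pics; ls; python3 - <<'E'
from bench import ctrl
import cv2
s=ctrl.observe();print(s['clock'],s['position'],s['ee_rot'],s['width'])
for n in('top','side'):
    cv2.imwrite(f'pics/{n}0.png',ctrl.camera(n)[:,:,::-1])
    m=ctrl.camera_model(n);print(n,m)
E
```

```text
pics
0.0 [ 259.24298824 -595.27346164  201.48769671] [-1.79891513e+02 -3.26583159e-03  2.35396771e+01] 0.9991476468200897
top {'camera_matrix': array([[393.86028367,   0.        , 275.8142264 ],
       [  0.        , 393.86028367, 206.79563868],
       [  0.        ,   0.        ,   1.        ]]), 'distortion': array([-0.11629179,  0.        ,  0.        ,  0.        ,  0.        ]), 'rvec': array([ 2.12380927, -2.16731704,  0.13548747]), 'tvec': array([  71.37202557,  511.30023195, 1325.80085722])}
side {'camera_matrix': array([[489.50785801,   0.        , 266.68967962],
       [  0.        , 489.50785801, 209.1427799 ],
       [  0.        ,   0.        ,   1.        ]]), 'distortion': array([-0.00981653,  0.        ,  0.        ,  0.        ,  0.        ]), 'rvec': array([ 0.20830834, -2.83592029,  1.21583626]), 'tvec': array([ 483.26675438,  110.17554145, 1623.8320921 ])}
```

View pics/top0.png

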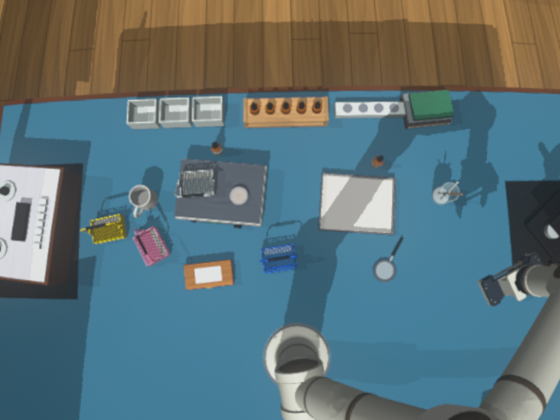

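View pics/side0.png

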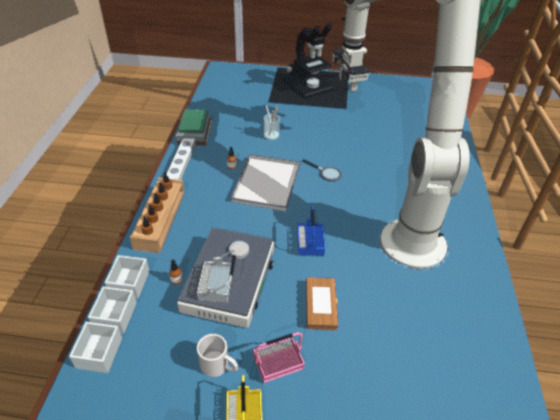

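The steel rack stands on the warmer at top (198,181) and side (216,278). The lookalikes are blue at top (280,258), pink at (151,245) and yellow at (107,229). The steel one fits because it is uncoloured and on the warmer beside the petri dish (238,195). The tray is at top (357,203). I'll confirm with an enlarged crop.

```bash
cat > h.py <<'E'
import numpy as np, cv2
from scipy.spatial.transform import Rotation as Ro
from bench import ctrl
def cam(m): return m['camera_matrix'],m['distortion'],cv2.Rodrigues(m['rvec'])[0],np.array(m['tvec'])
def proj(m,P):
    K,d,R,t=cam(m);return cv2.projectPoints(np.float64(P).reshape(-1,1,3),np.float64(m['rvec']),t,K,d)[0][:,0]
def ray(m,p):
    K,d,R,t=cam(m);u=cv2.undistortPoints(np.float64([[p]]),K,d)[0,0]
    v=R.T@np.r_[u,1];return -R.T@t,v/np.linalg.norm(v)
def onz(m,p,z):
    o,v=ray(m,p);return o+v*(z-o[2])/v[2]
def tri(obs):
    A=0;b=0
    for m,p in obs:
        o,v=ray(m,p);Q=np.eye(3)-np.outer(v,v);A=A+Q;b=b+Q@o
    X=np.linalg.solve(A,b);return X,[np.round(proj(m,X)[0]-p,1) for m,p in obs]
E
python3 - <<'E'
from h import *
a=cv2.imread('pics/top0.png')[150:230,165:275];b=cv2.imread('pics/side0.png')[225:330,175:285]
a=cv2.resize(a,(400,291),interpolation=2);b=cv2.resize(b,(400,382),interpolation=2)
print(400/110)
a=cv2.copyMakeBorder(a,0,382-291,0,0,0);cv2.imwrite('pics/crop0.png',np.hstack([a,b]))
t=ctrl.camera_model('top')
for n,p,z in[('rack',(198,181),100),('tray',(357,203),4),('warmer',(221,193),70),('petri',(238,195),85),('blue',(280,258),30)]:print(n,onz(t,p,z).round())
for p in[(323,174),(394,177),(394,233),(320,230)]:print('tray c',onz(t,p,22).round())
for p in[(182,160),(268,164),(264,227),(175,220)]:print('warm c',onz(t,p,70).round())
E
```

```text
3.6363636363636362
rack [596. 319. 100.]
tray [ 524. -227.    4.]
warmer [559. 246.  70.]
petri [548. 186.  85.]
blue [337.  50.  30.]
tray c [ 628. -108.   22.]
tray c [ 613. -361.   22.]
tray c [ 414. -349.   22.]
tray c [430. -90.  22.]
warm c [678. 382.  70.]
warm c [656.  85.  70.]
warm c [440. 102.  70.]
warm c [470. 403.  70.]
```

View pics/crop0.png

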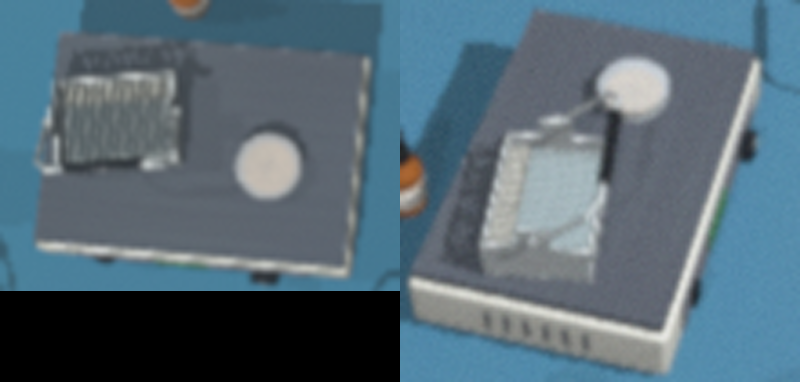

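Confirmed: the uncoloured steel rack with glass slides is on the warmer. Its handle leans towards the robot, with the black grip at side crop (609,148). I'll go above it for wrist views.

```bash
python3 -m handwheel '[{"z":-0.06},{"z":-0.06},{"x":0.035,"y":-0.0385},{"x":0.035,"y":-0.0385},{"x":0.035,"y":-0.0385},{"x":0.035,"y":-0.0385},{"x":0.035,"y":-0.0385},{"x":0.035,"y":-0.0385},{"x":0.035,"y":-0.0385},{"x":0.035,"y":-0.0385},{"x":0.035,"y":-0.0385},{"x":0.035,"y":-0.0385},{"x":0.035,"y":-0.0385},{"x":0.035,"y":-0.0385},{"x":0.035,"y":-0.0385},{"x":0.035,"y":-0.0385},{"x":0.035,"y":-0.0385},{"x":0.035,"y":-0.0385},{"x":0.035,"y":-0.0385},{"x":0.035,"y":-0.0385}]' 0.09
python3 -m handwheel '[{"az":-10},{"az":-10},{"az":-10},{"az":-10},{"az":-10},{"az":-10},{}]'
python3 - <<'E'
from h import *
s=ctrl.observe();print(s['position'],s['ee_rot'],s['joint_pos'])
m=ctrl.camera_model('wrist');cv2.imwrite('pics/w1.png',ctrl.camera('wrist')[:,:,::-1])
np.save('w1.npy',m,allow_pickle=True)
K,d,R,t=cam(m);print(K,d,-R.T@t,R[2],'rows',R[0])
E
```

```text
[ 259.2358923  -595.34023259  201.58273267] [-1.79901691e+02 -1.34334203e-03  2.35397515e+01] [ 81.54478573  28.74756617 -24.45322305  88.88648093  12.65291481
  65.21775809 -12.04789322]
[[350.20418708   0.         283.78968138]
 [  0.         350.20418708 206.43397227]
 [  0.           0.           1.        ]] [-0.06122888  0.          0.          0.          0.        ] [ 322.72786774 -569.50504389  382.24771272] [-0.23404209 -0.10153742 -0.96690974] rows [ 3.99880532e-01 -9.16567110e-01 -5.40910751e-04]invalid input at $[0]: expected keys x, y, z, ax, ay, az
invalid input at $[0]: expected keys x, y, z, ax, ay, az
```

View pics/w1.png

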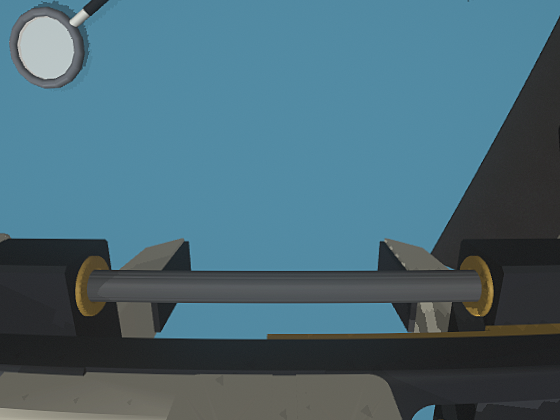

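All keys are required in every row. The wrist picture shows only the bench, with the lens at (48,47). I'll repeat the move with full rows.

```bash
python3 -m handwheel '[{"x":0,"y":0,"z":-0.06,"ax":0,"ay":0,"az":0},{"x":0,"y":0,"z":-0.06,"ax":0,"ay":0,"az":0},{"x":0.0336,"y":-0.0354,"z":0,"ax":0,"ay":0,"az":0},{"x":0.0336,"y":-0.0354,"z":0,"ax":0,"ay":0,"az":0},{"x":0.0336,"y":-0.0354,"z":0,"ax":0,"ay":0,"az":0},{"x":0.0336,"y":-0.0354,"z":0,"ax":0,"ay":0,"az":0},{"x":0.0336,"y":-0.0354,"z":0,"ax":0,"ay":0,"az":0},{"x":0.0336,"y":-0.0354,"z":0,"ax":0,"ay":0,"az":0},{"x":0.0336,"y":-0.0354,"z":0,"ax":0,"ay":0,"az":0},{"x":0.0336,"y":-0.0354,"z":0,"ax":0,"ay":0,"az":0},{"x":0.0336,"y":-0.0354,"z":0,"ax":0,"ay":0,"az":0},{"x":0.0336,"y":-0.0354,"z":0,"ax":0,"ay":0,"az":0},{"x":0.0336,"y":-0.0354,"z":0,"ax":0,"ay":0,"az":0},{"x":0.0336,"y":-0.0354,"z":0,"ax":0,"ay":0,"az":0},{"x":0.0336,"y":-0.0354,"z":0,"ax":0,"ay":0,"az":0},{"x":0.0336,"y":-0.0354,"z":0,"ax":0,"ay":0,"az":0},{"x":0.0336,"y":-0.0354,"z":0,"ax":0,"ay":0,"az":0},{"x":0.0336,"y":-0.0354,"z":0,"ax":0,"ay":0,"az":0},{"x":0.0336,"y":-0.0354,"z":0,"ax":0,"ay":0,"az":0},{"x":0.0336,"y":-0.0354,"z":0,"ax":0,"ay":0,"az":0}]' 0.09
python3 -m handwheel '[{"x":0,"y":0,"z":0,"ax":0,"ay":0,"az":-10},{"x":0,"y":0,"z":0,"ax":0,"ay":0,"az":-10},{"x":0,"y":0,"z":0,"ax":0,"ay":0,"az":-10},{"x":0,"y":0,"z":0,"ax":0,"ay":0,"az":-10},{"x":0,"y":0,"z":0,"ax":0,"ay":0,"az":-10},{"x":0,"y":0,"z":0,"ax":0,"ay":0,"az":-10},{"x":0,"y":0,"z":0,"ax":0,"ay":0,"az":0}]'
python3 - <<'E'
from h import *
s=ctrl.observe();print(s['position'],s['ee_rot'],s['joint_pos'])
m=ctrl.camera_model('wrist');cv2.imwrite('pics/w2.png',ctrl.camera('wrist')[:,:,::-1])
np.save('w2.npy',m,allow_pickle=True)
E
```

```text
clock: 2.65
position: [560.1, 230.9, 322.0]
ee_rot: [180.0, 0.0, 23.5]
ft_force: [-0.0, -0.9, 0.1]
width: 0.978
gripper_force: 0.0
clock: 3.52
position: [559.5, 229.6, 322.0]
ee_rot: [-179.9, -0.0, 83.4]
ft_force: [-0.6, -0.2, 0.2]
width: 0.982
gripper_force: 0.0
[559.46416467 229.62720921 321.99863827] [-1.79934866e+02 -9.88198134e-03  8.34498542e+01] [ 21.52799745  31.73279053 -68.90727429  85.99553403  29.60247576
  82.59310797 -54.83485108]
```

View pics/w2.png

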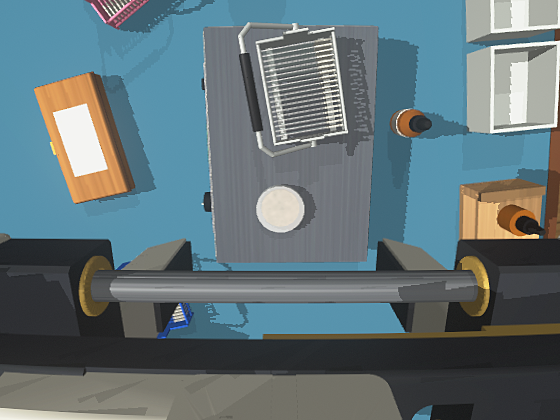

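The wrist picture shows the rack at (302,85) with its black grip running from (246,55) to (257,130), leaning left towards the robot. The petri dish is at (280,209) and amber bottle A at (410,122). I'll take a second view from a shifted place.

```bash
python3 -m handwheel '[{"x":0.03,"y":-0.03,"z":0,"ax":0,"ay":0,"az":0},{"x":0.03,"y":-0.03,"z":0,"ax":0,"ay":0,"az":0},{"x":0,"y":0,"z":0,"ax":0,"ay":0,"az":0},{"x":0,"y":0,"z":0,"ax":0,"ay":0,"az":0}]'
python3 - <<'E'
from h import *
s=ctrl.observe();print(s['position'],s['ee_rot'],s['joint_pos'])
m=ctrl.camera_model('wrist');I=ctrl.camera('wrist')[:,:,::-1];cv2.imwrite('pics/w3.png',I)
np.save('w3.npy',m,allow_pickle=True)
J=cv2.imread('pics/w2.png')
a=J[10:170,220:380];b=I[80:240,270:430]
cv2.imwrite('pics/crop2.png',cv2.resize(np.hstack([a,b]),(800,400),interpolation=2))
E
```

```text
clock: 4.08
position: [507.2, 295.7, 322.6]
ee_rot: [179.9, 0.0, 83.4]
ft_force: [0.7, -0.2, -0.2]
width: 0.978
gripper_force: 0.0
[507.19551317 295.72924228 322.55750809] [1.79944373e+02 4.90882890e-02 8.34138765e+01] [ 15.74178688  29.64691089 -69.75364195  88.53240524  28.06301518
  81.45662248 -62.38226382]
```

View pics/crop2.png

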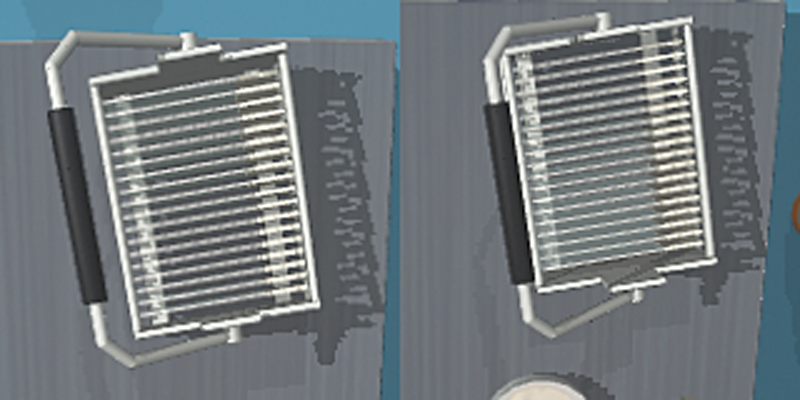

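The crops give matching grip ends: (61,108)/(94,302) on the left and (497,104)/(523,284) on the right. They also give the pivot pins and rim corners. I'll triangulate all of these.

```bash
python3 - <<'E'
from h import *
m2=np.load('w2.npy',allow_pickle=True).item();m3=np.load('w3.npy',allow_pickle=True).item();t=ctrl.camera_model('top')
def T(a,b):
    return tri([(m2,(220+a[0]/2.5,10+a[1]/2.5)),(m3,(270+(b[0]-400)/2.5,80+b[1]/2.5))])
P={}
for n,a,b in[('gU',(61,108),(497,104)),('gL',(94,302),(523,284)),('hU',(188,40),(603,18)),('hL',(234,335),(637,296)),('cUL',(95,81),(507,52)),('cUR',(285,46),(691,20)),('cLR',(318,303),(715,261)),('cLL',(135,335),(541,289))]:
    P[n],e=T(a,b);print(n,P[n].round(1),np.array(e).ravel())
g=(P['gU']+P['gL'])/2;h=(P['hU']+P['hL'])/2;c=sum(P[k] for k in('cUL','cUR','cLR','cLL'))/4
ang=lambda v:np.degrees(np.arctan2(v[1],v[0]))
print('grip',g,'hinge',h,'rim',c,'lean',(g-h),np.linalg.norm(g-h))
for a,b in(('gU','gL'),('hU','hL'),('cUL','cLL'),('cUR','cLR')):print('yaw',ang(P[a]-P[b])-90)
print(ang(P['cUR']-P['cUL']),ang(P['cLR']-P['cLL']))
# warmer, tray via wrist + top
for p in[(205,26),(379,27),(362,262),(213,262)]:print('warm',onz(m2,p,70).round())
print('petri',onz(m2,(280,209),85).round())
E
```

```text
gU [538.6 353.1 168.6] [-0.3  0.3  0.3 -0.3]
gL [541.8 283.9 171. ] [-0.2  0.2  0.2 -0.2]
hU [589.2 381.7 119.9] [ 0. -0. -0.  0.]
hL [595.7 261.6 124.1] [-0.2  0.2  0.2 -0.2]
cUL [549.1 372.8 107.1] [-0.1  0.1  0.1 -0.1]
cUR [629.8 377.5 107.8] [-0.1  0.1  0.1 -0.1]
cLR [634.9 270.4 111.4] [-0.  0.  0. -0.]
cLL [553.8 265.9 111.2] [ 0.3 -0.4 -0.3  0.3]
grip [540.21447245 318.5053839  169.81213023] hinge [592.48298914 321.63401177 122.03716019] rim [591.92548039 321.67248192 109.37046548] lean [-52.26851669  -3.12862787  47.77497004] 70.88183061355055
yaw 2.6116188354247356
yaw 3.0925470362284244
yaw 2.5307856691246826
yaw 2.7326093756899184
3.374565436833227 3.164714290975036
warm [489. 405.  70.]
warm [687. 382.  70.]
warm [650.  94.  70.]
warm [452. 117.  70.]
petri [550. 184.  85.]
```

Consistent result: rack centre about (592,321.6), yaw about +2.9°, handle lean about 0.83 rad and grip at (540.2,318.5,169). I'll align the yaw, then straddle the grip.

```bash
python3 -m handwheel '[{"x":0,"y":0,"z":0,"ax":0,"ay":0,"az":-9.5},{"x":0.0105,"y":0.017,"z":0.03,"ax":0,"ay":0,"az":0},{"x":0.0105,"y":0.017,"z":0.03,"ax":0,"ay":0,"az":0},{"x":0,"y":0,"z":0.03,"ax":0,"ay":0,"az":0},{"x":0,"y":0,"z":0,"ax":0,"ay":0,"az":0},{"x":0,"y":0,"z":0,"ax":0,"ay":0,"az":0}]' 0.06
python3 - <<'E'
from h import *
s=ctrl.observe();print(s['position'],s['ee_rot'],s['joint_pos'],s['width'],s['ft_force'])
E
```

```text
clock: 4.88
position: [540.4, 318.7, 233.5]
ee_rot: [180.0, -0.0, 92.9]
ft_force: [0.5, -0.5, 0.7]
width: 0.653
gripper_force: 0.0
[540.35926868 318.69629339 233.52722582] [ 1.79959051e+02 -3.79250899e-02  9.29407879e+01] [ 10.45592426  38.34568496 -66.23835188  89.58609357  35.85672908
  75.80495275 -57.30761323] 0.6533931486897304 [ 0.47483117 -0.50406503  0.66221388]
```

Lower 83 mm to TCP z of about 150, then narrow the fingers to cage the tube.

```bash
python3 -m handwheel '[{"x":0,"y":0,"z":0.025,"ax":0,"ay":0,"az":0},{"x":0,"y":0,"z":0.025,"ax":0,"ay":0,"az":0},{"x":0,"y":0,"z":0.018,"ax":0,"ay":0,"az":0},{"x":0,"y":0,"z":0.015,"ax":0,"ay":0,"az":0},{"x":0,"y":0,"z":0,"ax":0,"ay":0,"az":0}]' 0.06
python3 -m handwheel '[{"x":0,"y":0,"z":0,"ax":0,"ay":0,"az":0},{"x":0,"y":0,"z":0,"ax":0,"ay":0,"az":0},{"x":0,"y":0,"z":0,"ax":0,"ay":0,"az":0},{"x":0,"y":0,"z":0,"ax":0,"ay":0,"az":0}]' 0.020 5
python3 - <<'E'
from h import *
cv2.imwrite('pics/w4.png',ctrl.camera('wrist')[:,:,::-1])
E
```

```text
clock: 5.5
position: [539.3, 318.5, 148.9]
ee_rot: [-179.9, 0.0, 93.0]
ft_force: [-1.0, -0.3, -0.0]
width: 0.654
gripper_force: 0.0
clock: 6.0
position: [539.7, 319.0, 149.8]
ee_rot: [180.0, -0.0, 93.0]
ft_force: [-1.4, 0.1, 0.2]
width: 0.269
gripper_force: 0.0
```

View pics/w4.png

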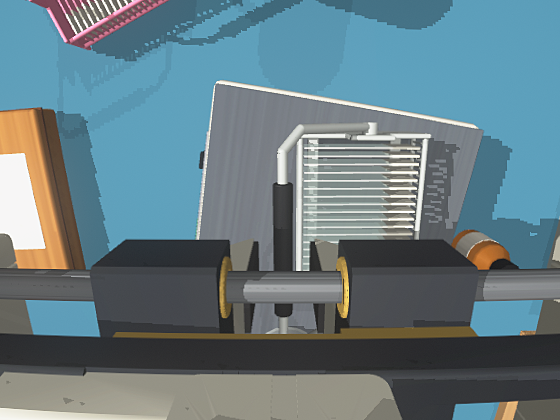

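The tube at (283,250) lies between the fingers, which are about 25 mm open. Now I'll swing it up along its arc.

```bash
python3 -m handwheel '[{"x":0,"y":0.0031,"z":-0.003,"ax":0,"ay":0,"az":0},{"x":0,"y":0.0031,"z":-0.003,"ax":0,"ay":0,"az":0},{"x":0,"y":0.0035,"z":-0.0025,"ax":0,"ay":0,"az":0},{"x":0,"y":0.0035,"z":-0.0025,"ax":0,"ay":0,"az":0},{"x":0,"y":0.0037,"z":-0.0021,"ax":0,"ay":0,"az":0},{"x":0,"y":0.0037,"z":-0.0021,"ax":0,"ay":0,"az":0},{"x":0,"y":0.004,"z":-0.0017,"ax":0,"ay":0,"az":0},{"x":0,"y":0.004,"z":-0.0016,"ax":0,"ay":0,"az":0},{"x":0,"y":0.0041,"z":-0.0012,"ax":0,"ay":0,"az":0},{"x":0,"y":0.0041,"z":-0.0011,"ax":0,"ay":0,"az":0},{"x":0,"y":0.004,"z":-0.0005,"ax":0,"ay":0,"az":0},{"x":0,"y":0.004,"z":-0.0005,"ax":0,"ay":0,"az":0},{"x":0,"y":0.004,"z":0,"ax":0,"ay":0,"az":0},{"x":0,"y":0.0035,"z":0,"ax":0,"ay":0,"az":0},{"x":0,"y":0,"z":0,"ax":0,"ay":0,"az":0},{"x":0,"y":0,"z":0,"ax":0,"ay":0,"az":0}]' 0.020 5
python3 - <<'E'
from h import *
cv2.imwrite('pics/w5.png',ctrl.camera('wrist')[:,:,::-1]);cv2.imwrite('pics/s5.png',ctrl.camera('side')[:,:,::-1])
a=cv2.imread('pics/w5.png')[60:360,130:480];b=cv2.resize(cv2.imread('pics/s5.png')[200:320,160:300],(350,300),interpolation=2)
cv2.imwrite('pics/c5.png',np.hstack([a,b]))
E
```

```text
clock: 8.05
position: [591.6, 321.8, 171.3]
ee_rot: [-180.0, -0.0, 93.1]
ft_force: [-0.1, 0.1, 0.5]
width: 0.218
gripper_force: 0.0
```

View pics/c5.png

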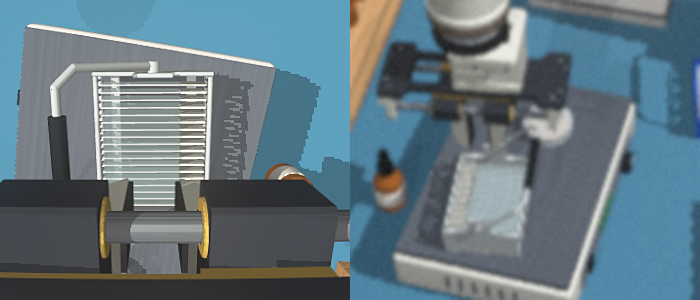

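The handle wasn't carried along: the tube now shows at crop (60,150), outside the fingers. I'll work out its current lean and whether the rack moved.

```bash
python3 - <<'E'
from h import *
m=ctrl.camera_model('wrist')
Rz=Ro.from_euler('z',2.9,degrees=True).as_matrix();c=np.array([592.2,321.6,70])
W=lambda p:c+Rz@np.array(p)
print('pin top',proj(m,W([0,60,50])),'seen (282,128); rim',proj(m,W([-42,54,40])),proj(m,W([42,54,40])),'seen (224,133),(342,134)')
for a in(.5,.6,.7,.8,.83,.9,1,1.1,1.2):print(a,proj(m,W([-70*np.sin(a),35,50+70*np.cos(a)])).round(1)[0],'seen (187,178)')
E
for i in 1; do python3 -c "
import cv2
a=cv2.imread('pics/w5.png');cv2.imwrite('pics/c5b.png',cv2.resize(a[110:340,150:380],(600,600),interpolation=2))"; done
```

```text
pin top [[283.81099352 125.62912126]] seen (282,128); rim [[222.09796155 134.10076792]] [[345.47694019 134.50787071]] seen (224,133),(342,134)
0.5 [215.9 181. ] seen (187,178)
0.6 [205.5 179.7] seen (187,178)
0.7 [196.6 178.2] seen (187,178)
0.8 [189.2 176.6] seen (187,178)
0.83 [187.3 176.1] seen (187,178)
0.9 [183.4 174.9] seen (187,178)
1 [179.  173.2] seen (187,178)
1.1 [176.1 171.5] seen (187,178)
1.2 [174.5 169.8] seen (187,178)
```

View pics/c5b.png

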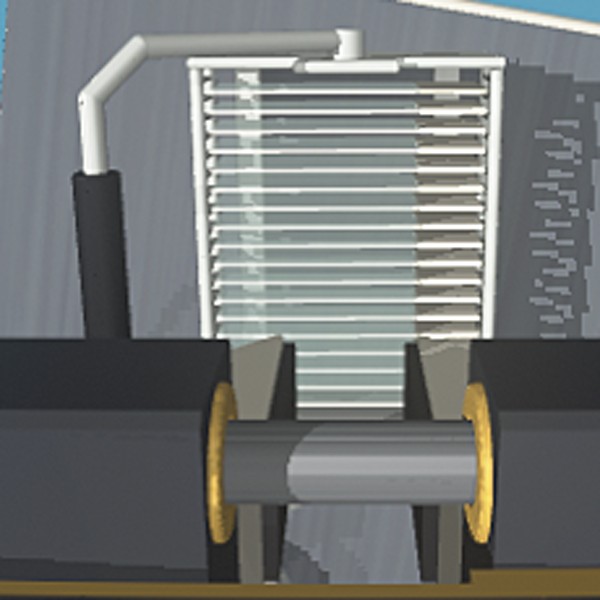

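The handle is still at about 0.83 rad and the rack is unmoved, so the fingers never engaged the tube. I'll check w4 numerically: where should the tube appear with the hand there, and at what height?

```bash
python3 - <<'E'
from h import *
s=ctrl.observe();print(s['position'],s['width'],s['gripper_force'])
m=ctrl.camera_model('wrist')
K,d,R,t=cam(m);C=-R.T@t;C=C+np.array([539.7-s['position'][0],319.0-s['position'][1],149.8-s['position'][2]])
m=dict(m);m['tvec']=-R@C
Rz=Ro.from_euler('z',2.9,degrees=True).as_matrix();c=np.array([592.2,321.6,70])
W=lambda p:c+Rz@np.array(p)
for a in(.75,.83,.9):
  print(a,proj(m,[W([-70*np.sin(a),y,50+70*np.cos(a)]) for y in(35,0,-35)]).round(1).tolist())
print('TCP',proj(m,[[539.7,319,149.8]]),'grasp',proj(m,[[539.7,319,168.8]]))
I=cv2.imread('pics/w4.png')
for r in(200,250,262,270,280,290,300,308,316,325):print(r,[int(I[r,c].mean()) for c in range(236,336,4)])
E
```

```text
[591.61336171 321.78071879 171.32711859] 0.2195515608910585 0.0
0.75 [[292.8, 185.5], [292.1, 255.7], [291.4, 318.4]]
0.83 [[284.3, 183.8], [284.0, 252.6], [283.8, 314.2]]
0.9 [[277.7, 182.3], [277.8, 249.8], [277.9, 310.4]]
TCP [[282.35904325 240.32313773]] grasp [[282.187203   253.68962293]]
200 [124, 127, 127, 126, 128, 125, 128, 129, 128, 103, 60, 67, 65, 56, 53, 175, 238, 146, 162, 192, 190, 134, 132, 134, 133]
250 [120, 121, 120, 121, 41, 43, 132, 129, 120, 130, 46, 48, 52, 49, 67, 220, 229, 183, 200, 47, 56, 122, 122, 121, 123]
262 [120, 120, 120, 80, 43, 42, 130, 121, 117, 135, 44, 48, 51, 48, 67, 216, 225, 164, 179, 44, 47, 103, 121, 121, 121]
270 [115, 115, 116, 43, 44, 43, 128, 119, 124, 129, 45, 49, 50, 47, 66, 216, 221, 209, 224, 45, 48, 45, 117, 115, 114]
280 [80, 79, 80, 112, 104, 89, 111, 108, 107, 108, 108, 108, 107, 108, 108, 108, 108, 108, 109, 108, 108, 109, 108, 109, 108]
290 [94, 94, 174, 168, 168, 169, 167, 167, 168, 166, 167, 166, 166, 164, 165, 165, 165, 164, 163, 164, 163, 163, 163, 162, 162]
300 [94, 94, 93, 133, 129, 129, 129, 129, 130, 129, 131, 130, 130, 130, 130, 131, 130, 130, 130, 129, 130, 130, 129, 129, 129]
308 [97, 98, 57, 55, 37, 128, 120, 119, 115, 125, 42, 47, 48, 46, 64, 117, 120, 120, 118, 124, 39, 57, 60, 90, 91]
316 [98, 97, 64, 55, 28, 126, 116, 115, 118, 117, 126, 37, 31, 68, 121, 124, 125, 126, 123, 124, 32, 56, 71, 89, 90]
325 [100, 97, 76, 55, 97, 123, 127, 114, 120, 120, 129, 136, 170, 118, 122, 123, 132, 127, 124, 125, 80, 55, 84, 90, 91]
```

The geometry says the tube was caged, and yet it didn't follow. I'll go back over it, descend deeper and close gently, so the opening shows whether it is actually held.

```bash
python3 -m handwheel '[{"x":0,"y":0,"z":-0.03,"ax":0,"ay":0,"az":0},{"x":0,"y":-0.026,"z":0,"ax":0,"ay":0,"az":0},{"x":0,"y":-0.026,"z":0,"ax":0,"ay":0,"az":0},{"x":0,"y":0,"z":0,"ax":0,"ay":0,"az":0},{"x":0,"y":0,"z":0.02,"ax":0,"ay":0,"az":0},{"x":0,"y":0,"z":0.02,"ax":0,"ay":0,"az":0},{"x":0,"y":0,"z":0.017,"ax":0,"ay":0,"az":0},{"x":0,"y":0,"z":0,"ax":0,"ay":0,"az":0}]' 0.05 3
python3 -m handwheel '[{"x":0,"y":0,"z":0,"ax":0,"ay":0,"az":0},{"x":0,"y":0,"z":0,"ax":0,"ay":0,"az":0},{"x":0,"y":0,"z":0,"ax":0,"ay":0,"az":0},{"x":0,"y":0,"z":0,"ax":0,"ay":0,"az":0},{"x":0,"y":0,"z":0,"ax":0,"ay":0,"az":0},{"x":0,"y":0,"z":0,"ax":0,"ay":0,"az":0}]' 0.0 3
```

```text
clock: 9.15
position: [538.9, 318.0, 141.7]
ee_rot: [-179.8, 0.1, 93.0]
ft_force: [0.6, -0.2, -0.2]
width: 0.542
gripper_force: 0.0
clock: 9.9
position: [539.3, 319.0, 144.5]
ee_rot: [-180.0, 0.0, 93.1]
ft_force: [-2.6, -0.1, 3.0]
width: 0.102
gripper_force: 3.2
```

It's held now: opening 9.4 mm and grip force 3.2 N. I'll swing it along the same arc with this light grip.

```bash
python3 -m handwheel '[{"x":0,"y":0.0031,"z":-0.003,"ax":0,"ay":0,"az":0},{"x":0,"y":0.0031,"z":-0.003,"ax":0,"ay":0,"az":0},{"x":0,"y":0.0035,"z":-0.0025,"ax":0,"ay":0,"az":0},{"x":0,"y":0.0035,"z":-0.0025,"ax":0,"ay":0,"az":0},{"x":0,"y":0.0037,"z":-0.0021,"ax":0,"ay":0,"az":0},{"x":0,"y":0.0037,"z":-0.0021,"ax":0,"ay":0,"az":0},{"x":0,"y":0,"z":0,"ax":0,"ay":0,"az":0}]' 0.0 3
python3 -m handwheel '[{"x":0,"y":0.004,"z":-0.0017,"ax":0,"ay":0,"az":0},{"x":0,"y":0.004,"z":-0.0016,"ax":0,"ay":0,"az":0},{"x":0,"y":0.0041,"z":-0.0012,"ax":0,"ay":0,"az":0},{"x":0,"y":0.0041,"z":-0.0011,"ax":0,"ay":0,"az":0},{"x":0,"y":0.004,"z":-0.0005,"ax":0,"ay":0,"az":0},{"x":0,"y":0.004,"z":-0.0005,"ax":0,"ay":0,"az":0},{"x":0,"y":0.004,"z":0,"ax":0,"ay":0,"az":0},{"x":0,"y":0.0035,"z":0,"ax":0,"ay":0,"az":0},{"x":0,"y":0,"z":0,"ax":0,"ay":0,"az":0},{"x":0,"y":0,"z":0,"ax":0,"ay":0,"az":0}]' 0.0 3
python3 - <<'E'
from h import *
cv2.imwrite('pics/w6.png',ctrl.camera('wrist')[:,:,::-1]);m=ctrl.camera_model('wrist')
Rz=Ro.from_euler('z',2.9,degrees=True).as_matrix();c=np.array([592.2,321.6,70])
W=lambda p:c+Rz@np.array(p)
print(proj(m,[W([0,35,120]),W([-42,54,40]),W([42,54,40])]))
I=cv2.imread('pics/w6.png')
for r in(180,200,220):print(r,[int(I[r,c].mean()) for c in range(180,360,6)])
E
```

```text
clock: 10.78
position: [560.9, 320.4, 161.3]
ee_rot: [179.9, -0.0, 93.0]
ft_force: [-5.2, -2.5, 10.9]
width: 0.086
gripper_force: 5.6
clock: 12.02
position: [595.3, 322.7, 168.9]
ee_rot: [179.6, -0.2, 93.0]
ft_force: [-0.3, -0.2, 9.8]
width: 0.072
gripper_force: 5.5
[[275.85142649 187.10051136]
 [215.42789518 135.84168997]
 [339.88764351 135.93379569]]
180 [130, 131, 131, 131, 130, 132, 127, 144, 140, 149, 164, 136, 137, 137, 136, 139, 133, 239, 136, 138, 139, 118, 111, 110, 138, 168, 108, 100, 95, 95]
200 [131, 127, 131, 134, 131, 130, 131, 211, 184, 163, 175, 152, 149, 149, 151, 126, 66, 70, 64, 123, 124, 88, 89, 86, 87, 126, 95, 100, 138, 94]
220 [129, 127, 131, 131, 131, 131, 129, 242, 243, 234, 236, 235, 234, 235, 234, 234, 60, 64, 58, 225, 232, 255, 255, 255, 255, 208, 92, 95, 96, 93]
```

The tube is upright but pinched too near the tips: the opening is only 6.6 mm and the tool is pushed up with 10 N. The finger gap in pixels (188 px for 90 mm, so depth about 168 mm, not 192) shows the real fingertips end about 22 mm above the stated TCP. That also explains the first miss. I'll open, go 18 mm lower and grip properly.

```bash
python3 -m handwheel '[{"x":0,"y":0,"z":0,"ax":0,"ay":0,"az":0},{"x":0,"y":0,"z":0,"ax":0,"ay":0,"az":0},{"x":0,"y":0,"z":0,"ax":0,"ay":0,"az":0},{"x":0,"y":0,"z":0.009,"ax":0,"ay":0,"az":0},{"x":0,"y":0,"z":0.009,"ax":0,"ay":0,"az":0},{"x":0,"y":0,"z":0,"ax":0,"ay":0,"az":0},{"x":0,"y":0,"z":0,"ax":0,"ay":0,"az":0}]' 0.04 3
python3 -m handwheel '[{"x":0,"y":0,"z":0,"ax":0,"ay":0,"az":0},{"x":0,"y":0,"z":0,"ax":0,"ay":0,"az":0},{"x":0,"y":0,"z":0,"ax":0,"ay":0,"az":0},{"x":0,"y":0,"z":0,"ax":0,"ay":0,"az":0},{"x":0,"y":0,"z":0,"ax":0,"ay":0,"az":0},{"x":0,"y":0,"z":0,"ax":0,"ay":0,"az":0}]' 0.0 30
```

```text
clock: 12.95
position: [592.0, 321.9, 148.0]
ee_rot: [-180.0, -0.0, 93.0]
ft_force: [0.2, 0.7, -0.6]
width: 0.439
gripper_force: 0.0
clock: 13.7
position: [592.3, 321.8, 148.4]
ee_rot: [180.0, -0.0, 93.0]
ft_force: [1.5, 0.2, 0.9]
width: 0.094
gripper_force: 30.0
```

The grip is firm at 30 N with almost no vertical force. Lift slowly.

```bash
python3 -m handwheel '[{"x":0,"y":0,"z":-0.002,"ax":0,"ay":0,"az":0},{"x":0,"y":0,"z":-0.003,"ax":0,"ay":0,"az":0},{"x":0,"y":0,"z":-0.005,"ax":0,"ay":0,"az":0},{"x":0,"y":0,"z":-0.008,"ax":0,"ay":0,"az":0},{"x":0,"y":0,"z":-0.008,"ax":0,"ay":0,"az":0},{"x":0,"y":0,"z":-0.008,"ax":0,"ay":0,"az":0},{"x":0,"y":0,"z":-0.008,"ax":0,"ay":0,"az":0},{"x":0,"y":0,"z":-0.008,"ax":0,"ay":0,"az":0},{"x":0,"y":0,"z":-0.006,"ax":0,"ay":0,"az":0},{"x":0,"y":0,"z":-0.004,"ax":0,"ay":0,"az":0},{"x":0,"y":0,"z":0,"ax":0,"ay":0,"az":0},{"x":0,"y":0,"z":0,"ax":0,"ay":0,"az":0}]' - 40
python3 - <<'E'
from h import *
t=ctrl.camera_model('top');I=ctrl.camera('top')[:,:,::-1];cv2.imwrite('pics/t7.png',I);cv2.imwrite('pics/w7.png',ctrl.camera('wrist')[:,:,::-1]);cv2.imwrite('pics/s7.png',ctrl.camera('side')[:,:,::-1])
J=cv2.imread('pics/side0.png');s=ctrl.camera_model('side')
# tray: bright blob in first top/side pictures
A=cv2.imread('pics/top0.png')
for im,m,n in((A,t,'top'),(J,s,'side')):
    o=(im.min(2)>95).astype(np.uint8);k=cv2.connectedComponents(o)[1]
    p=proj(m,[[521,-227,22]])[0].astype(int);print(n,p)
    q=[(y,x) for y in(0,)for x in(0,)]
    l=k[p[1],p[0]] or k[p[1]-20,p[0]-20];c=np.argwhere(k==l)[:,::-1]
    r=cv2.minAreaRect(c.astype(np.float32));b=cv2.boxPoints(r);print(len(c),b.tolist());print([onz(m,v,4).round().tolist()[:2] for v in b],onz(m,r[0],4).round())
E
```

```text
clock: 15.2
position: [592.0, 321.6, 207.8]
ee_rot: [-180.0, 0.0, 93.0]
ft_force: [-0.5, 0.3, -4.2]
width: 0.096
gripper_force: 40.0
top [357 203]
4191 [[317.9690856933594, 229.464599609375], [321.7832336425781, 172.25222778320312], [396.7832336425781, 177.25222778320312], [392.9690856933594, 234.464599609375]]
[[434.0, -85.0], [638.0, -106.0], [615.0, -377.0], [410.0, -350.0]] [ 523. -228.    4.]
side [266 178]
2747 [[229.9530487060547, 201.9329071044922], [239.0637664794922, 150.30540466308594], [299.76171875, 161.0167999267578], [290.6510009765625, 212.64430236816406]]
[[635.0, -98.0], [659.0, -405.0], [410.0, -373.0], [414.0, -76.0]] [ 528. -229.    4.]
```

Lifted 60 mm, with a load of about 0.43 kg. The tray centre from both cameras is about (523,-228). Carry the rack there with gentle ramps.

```bash
python3 -m handwheel '[{"x":-0.008,"y":-0.0015,"z":0,"ax":0,"ay":0,"az":0},{"x":-0.015,"y":-0.0027,"z":0,"ax":0,"ay":0,"az":0},{"x":-0.022,"y":-0.004,"z":0,"ax":0,"ay":0,"az":0},{"x":-0.0252,"y":-0.0046,"z":0,"ax":0,"ay":0,"az":0},{"x":-0.0252,"y":-0.0046,"z":0,"ax":0,"ay":0,"az":0},{"x":-0.0252,"y":-0.0046,"z":0,"ax":0,"ay":0,"az":0},{"x":-0.0252,"y":-0.0046,"z":0,"ax":0,"ay":0,"az":0},{"x":-0.0252,"y":-0.0046,"z":0,"ax":0,"ay":0,"az":0},{"x":-0.0252,"y":-0.0046,"z":0,"ax":0,"ay":0,"az":0},{"x":-0.0252,"y":-0.0046,"z":0,"ax":0,"ay":0,"az":0},{"x":-0.0252,"y":-0.0046,"z":0,"ax":0,"ay":0,"az":0},{"x":-0.0252,"y":-0.0046,"z":0,"ax":0,"ay":0,"az":0}]' - 40
python3 -m handwheel '[{"x":-0.0252,"y":-0.0046,"z":0,"ax":0,"ay":0,"az":0},{"x":-0.0252,"y":-0.0046,"z":0,"ax":0,"ay":0,"az":0},{"x":-0.0252,"y":-0.0046,"z":0,"ax":0,"ay":0,"az":0},{"x":-0.0252,"y":-0.0046,"z":0,"ax":0,"ay":0,"az":0},{"x":-0.0252,"y":-0.0046,"z":0,"ax":0,"ay":0,"az":0},{"x":-0.0252,"y":-0.0046,"z":0,"ax":0,"ay":0,"az":0},{"x":-0.0252,"y":-0.0046,"z":0,"ax":0,"ay":0,"az":0},{"x":-0.0252,"y":-0.0046,"z":0,"ax":0,"ay":0,"az":0},{"x":-0.0252,"y":-0.0046,"z":0,"ax":0,"ay":0,"az":0},{"x":-0.022,"y":-0.004,"z":0,"ax":0,"ay":0,"az":0},{"x":-0.015,"y":-0.0027,"z":0,"ax":0,"ay":0,"az":0},{"x":-0.008,"y":-0.0015,"z":0,"ax":0,"ay":0,"az":0},{"x":0,"y":0,"z":0,"ax":0,"ay":0,"az":0},{"x":0,"y":0,"z":0,"ax":0,"ay":0,"az":0},{"x":0,"y":0,"z":0,"ax":0,"ay":0,"az":0}]' - 40
python3 - <<'E'
from h import *
I=[ctrl.camera(n)[:,:,::-1] for n in('wrist','side','top')]
for n,i in zip('wst',I):cv2.imwrite(f'pics/{n}8.png',i)
a=cv2.resize(I[0],(400,300));b=cv2.resize(I[1][110:230,200:360],(400,300),interpolation=2);c=cv2.resize(I[2][140:260,290:450],(400,300),interpolation=2);d=cv2.resize(I[2],(400,300))
cv2.imwrite('pics/c8.png',np.vstack([np.hstack([a,b]),np.hstack([c,d])]))
E
```

```text
clock: 16.85
position: [556.4, 45.3, 208.2]
ee_rot: [-180.0, 0.1, 93.0]
ft_force: [-0.5, -0.5, -4.1]
width: 0.092
gripper_force: 40.0
clock: 18.73
position: [522.1, -225.3, 208.2]
ee_rot: [180.0, -0.0, 93.1]
ft_force: [0.2, -0.3, -4.9]
width: 0.095
gripper_force: 40.0
```

View pics/c8.png

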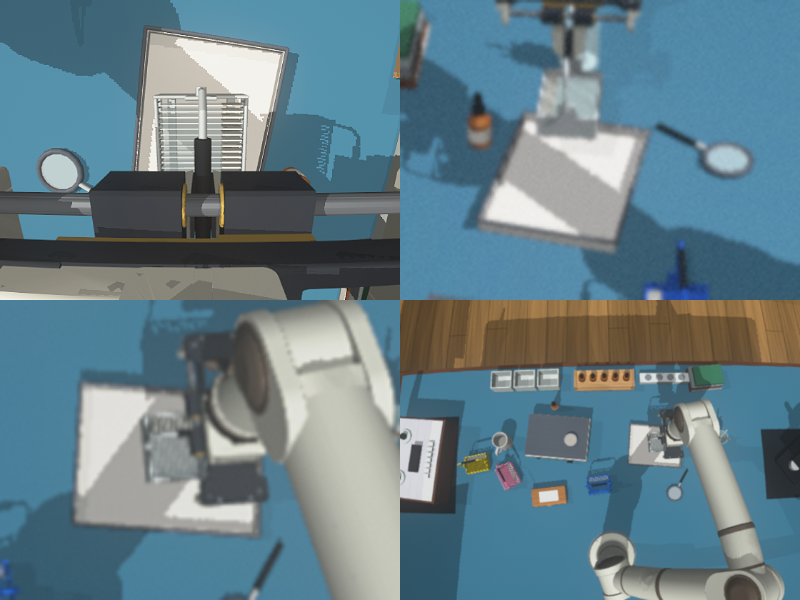

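The four views show the rack hanging level over the tray. Wrist panel: rim level at (202,95) inside the tray walls. Side panel: bottle B at (480,120) clear of the hand. Descend most of the 126 mm.

```bash
python3 -m handwheel '[{"x":0,"y":0,"z":0.008,"ax":0,"ay":0,"az":0},{"x":0,"y":0,"z":0.013,"ax":0,"ay":0,"az":0},{"x":0,"y":0,"z":0.016,"ax":0,"ay":0,"az":0},{"x":0,"y":0,"z":0.016,"ax":0,"ay":0,"az":0},{"x":0,"y":0,"z":0.016,"ax":0,"ay":0,"az":0},{"x":0,"y":0,"z":0.016,"ax":0,"ay":0,"az":0},{"x":0,"y":0,"z":0.013,"ax":0,"ay":0,"az":0},{"x":0,"y":0,"z":0.010,"ax":0,"ay":0,"az":0},{"x":0,"y":0,"z":0.007,"ax":0,"ay":0,"az":0},{"x":0,"y":0,"z":0.003,"ax":0,"ay":0,"az":0},{"x":0,"y":0,"z":0,"ax":0,"ay":0,"az":0},{"x":0,"y":0,"z":0,"ax":0,"ay":0,"az":0}]' - 40
python3 -m handwheel '[{"x":0,"y":0,"z":0.001,"ax":0,"ay":0,"az":0},{"x":0,"y":0,"z":0.001,"ax":0,"ay":0,"az":0},{"x":0,"y":0,"z":0.001,"ax":0,"ay":0,"az":0},{"x":0,"y":0,"z":0.001,"ax":0,"ay":0,"az":0},{"x":0,"y":0,"z":0,"ax":0,"ay":0,"az":0}]' - 40
```

```text
clock: 20.38
position: [522.2, -226.4, 90.6]
ee_rot: [180.0, 0.0, 93.0]
ft_force: [0.7, 0.2, -4.2]
width: 0.095
gripper_force: 40.0
clock: 21.0
position: [521.8, -226.3, 86.0]
ee_rot: [-180.0, -0.0, 93.0]
ft_force: [-0.1, -0.9, -3.8]
width: 0.095
gripper_force: 40.0
```

```bash
python3 -m handwheel '[{"x":0,"y":0,"z":0.001,"ax":0,"ay":0,"az":0},{"x":0,"y":0,"z":0.001,"ax":0,"ay":0,"az":0},{"x":0,"y":0,"z":0.001,"ax":0,"ay":0,"az":0},{"x":0,"y":0,"z":0,"ax":0,"ay":0,"az":0}]' - 40
python3 -m handwheel '[{"x":0,"y":0,"z":0.0007,"ax":0,"ay":0,"az":0},{"x":0,"y":0,"z":0.0007,"ax":0,"ay":0,"az":0},{"x":0,"y":0,"z":0,"ax":0,"ay":0,"az":0}]' - 40
```

```text
clock: 21.5
position: [521.8, -226.4, 83.0]
ee_rot: [-180.0, -0.0, 93.0]
ft_force: [0.0, -0.5, -4.5]
width: 0.096
gripper_force: 40.0
clock: 21.88
position: [522.4, -226.5, 82.3]
ee_rot: [179.9, 0.0, 93.0]
ft_force: [0.2, 0.2, 1.5]
width: 0.092
gripper_force: 40.0
```

The floor is reached: the force went from -4.5 to +1.5 N. I'll press slightly so it sits flat, hold, then open.

```bash
python3 -m handwheel '[{"x":0,"y":0,"z":0.0006,"ax":0,"ay":0,"az":0},{"x":0,"y":0,"z":0,"ax":0,"ay":0,"az":0},{"x":0,"y":0,"z":0,"ax":0,"ay":0,"az":0},{"x":0,"y":0,"z":0,"ax":0,"ay":0,"az":0}]' - 40
python3 - <<'E'
from h import *
for n in('wrist','side'):cv2.imwrite(f'pics/{n}9.png',ctrl.camera(n)[:,:,::-1])
a=cv2.imread('pics/wrist9.png');m=ctrl.camera_model('wrist')
Rz=Ro.from_euler('z',3,degrees=True).as_matrix();p=ctrl.observe()['position']
W=lambda q:np.array([p[0],p[1],4])+Rz@np.array(q)
print(proj(m,[W([-42,54,40]),W([42,54,40]),W([0,35,120])]).round(1).tolist())
# tray-floor vs rack: print white rim edges on the far end plate
g=a.mean(2).astype(int)
for r in range(118,150,3):print(r,g[r,205:365:5].tolist())
E
```

```text
clock: 22.38
position: [522.9, -226.5, 82.2]
ee_rot: [179.9, 0.0, 93.0]
ft_force: [-1.7, 0.5, 5.5]
width: 0.096
gripper_force: 40.0
[[214.3, 135.9], [350.6, 136.1], [282.0, 195.3]]
118 [168, 168, 169, 168, 169, 169, 168, 169, 169, 171, 170, 170, 171, 170, 172, 172, 172, 172, 173, 173, 172, 159, 230, 230, 230, 230, 230, 230, 230, 230, 230, 230]
121 [167, 169, 168, 167, 169, 169, 169, 168, 169, 170, 170, 170, 171, 171, 147, 148, 166, 172, 171, 172, 173, 171, 159, 230, 230, 230, 230, 230, 230, 230, 230, 230]
124 [168, 169, 168, 168, 168, 168, 169, 170, 170, 169, 170, 170, 170, 172, 209, 120, 120, 172, 171, 172, 173, 172, 163, 230, 230, 230, 230, 230, 230, 230, 230, 230]
127 [168, 168, 168, 168, 169, 168, 169, 169, 169, 169, 170, 169, 170, 172, 190, 191, 136, 172, 171, 171, 171, 173, 171, 233, 230, 230, 230, 230, 229, 229, 230, 229]
130 [168, 169, 170, 176, 145, 143, 142, 142, 141, 140, 140, 139, 139, 139, 220, 187, 137, 141, 140, 142, 140, 140, 141, 145, 198, 200, 174, 248, 230, 229, 229, 230]
133 [170, 169, 105, 99, 103, 104, 111, 112, 114, 115, 116, 94, 90, 80, 224, 187, 140, 93, 94, 
[... 180 characters left out ...]
152, 151, 150, 152, 145, 211, 214, 172, 244, 237]
139 [169, 168, 125, 130, 132, 156, 131, 134, 142, 155, 157, 119, 168, 166, 163, 186, 145, 167, 163, 169, 158, 158, 167, 136, 138, 159, 115, 107, 130, 172, 171, 171]
142 [168, 168, 135, 64, 134, 155, 131, 134, 135, 154, 154, 156, 156, 156, 156, 186, 146, 161, 159, 159, 157, 161, 169, 139, 141, 163, 127, 72, 127, 172, 172, 172]
145 [167, 168, 132, 115, 130, 140, 131, 132, 132, 139, 139, 139, 140, 139, 139, 186, 147, 136, 138, 139, 138, 87, 88, 90, 90, 90, 87, 86, 123, 171, 173, 173]
148 [168, 169, 127, 120, 199, 208, 197, 198, 196, 207, 207, 207, 207, 207, 208, 185, 149, 204, 208, 208, 207, 194, 240, 233, 236, 175, 160, 131, 114, 172, 173, 172]
```

Pressed with about 10 N net, and the rim is level: rows 133–136 at columns 214–345, as predicted for standing flat. Release and retreat upwards.

```bash
python3 -m handwheel '[{"x":0,"y":0,"z":0,"ax":0,"ay":0,"az":0},{"x":0,"y":0,"z":0,"ax":0,"ay":0,"az":0},{"x":0,"y":0,"z":0,"ax":0,"ay":0,"az":0},{"x":0,"y":0,"z":0,"ax":0,"ay":0,"az":0},{"x":0,"y":0,"z":-0.005,"ax":0,"ay":0,"az":0},{"x":0,"y":0,"z":-0.01,"ax":0,"ay":0,"az":0},{"x":0,"y":0,"z":-0.02,"ax":0,"ay":0,"az":0},{"x":0,"y":0,"z":-0.03,"ax":0,"ay":0,"az":0},{"x":0,"y":0,"z":-0.03,"ax":0,"ay":0,"az":0},{"x":0,"y":0,"z":-0.03,"ax":0,"ay":0,"az":0},{"x":0,"y":0,"z":0,"ax":0,"ay":0,"az":0},{"x":0,"y":0,"z":0,"ax":0,"ay":0,"az":0},{"x":0,"y":0,"z":0,"ax":0,"ay":0,"az":0},{"x":0,"y":0,"z":0,"ax":0,"ay":0,"az":0}]' 0.05 40
python3 - <<'E'
from h import *
I=ctrl.camera('wrist')[:,:,::-1];cv2.imwrite('pics/w10.png',I);m=ctrl.camera_model('wrist')
Rz=Ro.from_euler('z',3,degrees=True).as_matrix()
W=lambda q:np.array([522.4,-226.5,4])+Rz@np.array(q)
pts=proj(m,[W(q) for q in([-42,54,40],[42,54,40],[42,-54,40],[-42,-54,40],[0,35,120],[0,0,120])]);print(pts.round().tolist())
g=I.mean(2).astype(int);x0,y0=pts[0].round().astype(int);x1=int(pts[1][0])
for r in range(y0-6,y0+12,3):print(r,g[r,x0-12:x1+16:5].tolist())
# change of other things on the top picture since start
A=cv2.imread('pics/top0.png');B=ctrl.camera('top')[:,:,::-1]
D=cv2.absdiff(A,B).max(2)>60
k,l,st,ce=cv2.connectedComponentsWithStats(D.astype(np.uint8))
print([(s[:5].tolist()) for s in st[1:] if s[4]>15])
E
```

```text
clock: 24.22
position: [521.4, -226.2, 205.4]
ee_rot: [-179.9, -0.0, 93.0]
ft_force: [-0.2, 0.2, 0.1]
width: 0.548
gripper_force: 0.0
[[240.0, 129.0], [328.0, 129.0], [325.0, 235.0], [243.0, 235.0], [284.0, 159.0], [284.0, 204.0]]
123 [171, 172, 172, 172, 173, 172, 173, 173, 173, 173, 129, 195, 130, 174, 175, 175, 175, 174, 234, 232, 231, 231, 232, 232]
126 [171, 171, 173, 132, 111, 109, 108, 106, 108, 110, 98, 187, 100, 108, 108, 109, 109, 115, 144, 156, 233, 232, 231, 231]
129 [170, 171, 175, 147, 148, 147, 147, 146, 123, 160, 161, 186, 116, 224, 140, 144, 150, 148, 141, 211, 171, 163, 233, 231]
132 [171, 171, 175, 118, 160, 135, 105, 160, 161, 158, 158, 182, 102, 155, 161, 160, 128, 141, 162, 114, 176, 175, 171, 240]
135 [171, 170, 172, 117, 139, 130, 118, 138, 136, 137, 136, 177, 103, 137, 137, 88, 86, 88, 92, 220, 175, 174, 174, 174]
138 [171, 171, 172, 112, 161, 135, 112, 157, 156, 156, 157, 191, 123, 158, 157, 161, 131, 149, 162, 235, 176, 174, 175, 174]
[[360, 103, 25, 14, 183], [388, 112, 6, 5, 17], [341, 141, 208, 279, 15055], [374, 160, 8, 6, 27], [387, 162, 11, 22, 87], [341, 178, 53, 45, 1050], [392, 197, 5, 5, 18], [342, 205, 2, 12, 19], [510, 278, 50, 91, 543], [530, 320, 30, 100, 1453], [319, 360, 5, 11, 26], [303, 364, 13, 8, 24], [271, 368, 22, 10, 82], [327, 373, 16, 3, 21], [514, 376, 16, 13, 54], [295, 386, 5, 15, 30], [303, 390, 4, 20, 45], [327, 395, 35, 25, 498], [282, 411, 21, 9, 76], [316, 415, 25, 5, 67]]
```

The rack stands level where predicted, the hand is clear, the force is zero, and nothing else shows as moved. Handing in.

```bash
python3 -c "
from bench import ctrl
print(ctrl.sign_off())"
```

```text
the job is handed in; nothing more can be done
None
```

The rack was lifted by its upright handle, set down flat in the tray about 1 mm from the centre I measured, and released; the job was handed in just after 24 s on the clock, and no verdict was returned.

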